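Bring the sugar round to the teacup

TASK

Bring the sugar round to the guest: push with a closed fingertip against the spokes of the revolving tea tray and turn it gently until the open bowl of sugar cubes on it points straight at the teacup on its saucer, then leave the tray at rest. Touch only the tray: do not lift, carry or touch the four pots riding on it, which must stay upright in their places, and leave the cup and everything else on the table where it is.

Things in the scene. Friction and masses are not known exactly. Their poses are not given: they have to be found in the camera images.
- stand: fixed round dark wooden plinth of the tea tray, 160 mm across, 34 mm high, on a cork mat 240 mm across and 4 mm thick; origin at the centre of its underside, 4 mm above the table. Its turntable (oak disc 244 mm across, from 40 to 58 mm above the table) is carried by it and turns on its vertical axis.
- turntable (a joint): angle of the oak turntable in rad, 0 at the start, growing counter-clockwise seen from above, free for a full turn either way. Turning friction about 0.15 N m (1 N at a spoke), so it moves with a light push and stays where it is left.
- hub (a point): point on the vertical axis of the turntable, 70 mm above the table, just over the small brass centre cap; turns with the turntable: its x axis points from the hub through the place of the sugar bowl, z up
- sugar_place (a point): centre of the cork disc (80 mm across, top 60 mm above the table) on which the sugar bowl stands, 75 mm from the axis; it turns with the turntable. The other three pots stand on like discs at 90, 180 and 270 degrees from it, their tops at most 60 mm above the discs
- spoke0 (a point): point on the centre line of a spoke, 16 mm from its outer end, 160 mm from the axis and 50 mm above the table. The spoke is a round level oak bar 16 mm thick (42 to 58 mm above the table) that sticks out radially from the rim of the disc at 122 mm to its rounded end at 176 mm from the axis, with free air below; this one stands 45 degrees counter-clockwise (from above) of the sugar bowl
- spoke1 (a point): point on the centre line of a spoke, 16 mm from its outer end, 160 mm from the axis and 50 mm above the table. The spoke is a round level oak bar 16 mm thick (42 to 58 mm above the table) that sticks out radially from the rim of the disc at 122 mm to its rounded end at 176 mm from the axis, with free air below; this one stands 135 degrees counter-clockwise (from above) of the sugar bowl
- spoke2 (a point): point on the centre line of a spoke, 16 mm from its outer end, 160 mm from the axis and 50 mm above the table. The spoke is a round level oak bar 16 mm thick (42 to 58 mm above the table) that sticks out radially from the rim of the disc at 122 mm to its rounded end at 176 mm from the axis, with free air below; this one stands 225 degrees counter-clockwise (from above) of the sugar bowl
- spoke3 (a point): point on the centre line of a spoke, 16 mm from its outer end, 160 mm from the axis and 50 mm above the table. The spoke is a round level oak bar 16 mm thick (42 to 58 mm above the table) that sticks out radially from the rim of the disc at 122 mm to its rounded end at 176 mm from the axis, with free air below; this one stands 315 degrees counter-clockwise (from above) of the sugar bowl
- sugar_bowl: open white china bowl 70 mm across and 36 mm high heaped with white sugar cubes (about 55 mm high in all), loose on its cork disc on the turntable; origin at the centre of its underside
- milk_jug: white china jug with spout and handle, 58 mm high, about 60 mm across, loose on another cork disc of the turntable; origin at the centre of its underside
- jam_pot: white china pot with a knobbed lid, 60 mm high, 66 mm across, loose on another cork disc of the turntable; origin at the centre of its underside
- biscuit_dish: low white china dish 72 mm across with two round biscuits, 28 mm high, loose on another cork disc of the turntable; origin at the centre of its underside
- teacup: empty white china cup, 80 mm across with a handle sticking out about 30 mm more, 62 mm high, on its saucer, about 280 mm from the turntable's axis, beside it to the left or right, or towards the robot to the left or right; origin at the centre of its underside
- saucer: white china saucer 140 mm across, 16 mm high, under the teacup; origin at the centre of its underside
- cake_plate: white plate 144 mm across with a slice of cake, 47 mm high, beside the turntable; bystander; origin at the centre of its underside
- fruit_bowl: dark wooden bowl 136 mm across with three fruits, 74 mm high, beside the turntable; bystander; origin at the centre of its underside
- teapot: big white china teapot, 143 mm high, 240 mm over spout and handle; bystander; origin at the centre of its underside
- honey_jar: amber glass jar 68 mm across, 75 mm high, beside the turntable; bystander; origin at the centre of its underside
- teaspoon: steel spoon with a wooden handle, 140 mm long, lying on the table; bystander; origin under its middle
Mind the look-alikes: they are no part of the job. Leave any orange or pink look-alike of the biscuit_dish alone. Leave any pink look-alike of the sugar_bowl alone.

How it is judged:
By the outcome, as a careful person would: the job done as asked, in the order asked, and still so for the second after the job is handed in, with the robot touching nothing.
It also fails if it takes over 67 s, if anything falls off the work surface, if the arm or the gripper's body presses on something with over 40 N, if the wrist force passes 120 N, or if a joint passes its speed limit or range.

ROBOT

A 7-joint arm with a two-finger parallel gripper is mounted at the origin on the work surface. World frame = base frame: x ahead of the robot, y to its left, z up, the work surface at z = 0. Lengths are in m, angles in degrees, forces in N, time in s.
With the tool pointing down it reaches from about 0.375 to 0.925 m from the base axis. Payload 3.1 kg.
Tool frame: the origin (TCP) lies at the very end of the fingers, on their centre line; the grasp point (between the pads) lies 19 mm behind it (robot.hold_point_z is the distance from the TCP to the grasp point, in m); z points along the fingers, x is the direction in which the jaws open and shut, and the axes are right-handed (so a half turn about z gives the same grasp; the last joint's range is limited). The gripper opens to 85 mm and grips with 20 to 120 N. Pads are 22 mm wide; open, the fingers measure 114 mm over their backs; the gripper's body (76 mm by 85 mm) begins 54 mm behind the grasp point. The pads swing forward as they close: fully open they stand 13 mm farther back than shut.
Start: joints at [59.198, 21.939, 2.515, 91.553, -1.026, 66.532, -2.859], TCP at [0.277, -0.588, 0.231] pointing down, gripper open.
Joint ranges: [-149.38, 149.38], [-23.57, 123.04], [-84.95, 90], [0, 143.3], [-89.99, 269.99], [3.08, 112.72], [-163.45, 163.45]. Speed limits (degrees/s): [159.86, 159.86, 180, 180, 180, 180, 180].

INTERFACE

Orientations are given as a 3x3 rotation matrix whose columns are the frame's x, y, z axes.
In Python, from cell import robot gives the robot as it stands. The module is installed in compiled form; this text tells all that it offers.
- The arm moves only by the shell command python3 -m jog 'ROWS' [FORCE]. ROWS is JSON, a list of rows, each a list of 3 entries, a list of its own where there are three numbers: the shift along the tool's x, y, z in mm, then the turn, a rotation vector about the tool's x, y, z in degrees, then the opening, from 0 (shut) to 1 (fully open). In form: [[[x, y, z], [wx, wy, wz], grip], ...]. A call has 1 to 8 rows; each row shifts and turns the pose as measured when the row begins, along the tool's axes as they then stand; what a row does not reach is not made up. A row lasts 1/10 s, in which the tool goes at most 50 mm and 8.59 degrees, less where a joint would pass 70% of its speed; a pose out of reach is approached as far as the arm can. A call with a gripper value outside its range is refused whole. The fingers move at their own pace and stop on an object; FORCE is the grip in N (left out, the last holds). Time passes only in rows, so rows that do not move let the fingers close. It gives the time, the measured TCP pose, the force and the opening at its end, in the units of the state.
- robot.get_state(): the state, without advancing time (a new reading comes with each control period).
- robot.grab_frame(name): name is "scene" or "top" or "wrist"; returns the picture (420x560x3 uint8, red, green, blue); there is no depth.
- robot.get_calibration(name): a dict with "K" (3x3 intrinsics, pixels), "cam_to_world" (4x4, takes a point from camera to world coordinates). Camera axes: x right, y up, looking along -z (the intrinsics and any distortion apply to the point x, -y, -z); pixel columns grow to the right and rows downward; lengths in m; the calibration is good to about 2 mm. A picture is of the moment at which its call begins: read the wrist's pose just before it. get_calibration takes no time and is no camera call; for the wrist camera it gives the pose at the moment of the call.
- robot.finish_job(): hands the job in, once; it reports no verdict.
The state is a dict: "clock": time; "joint_pos": joint angles; "qvel": joint speeds; "joint_torque": joint torques, N m; "position": TCP position; "eef_rot": TCP orientation; "contact_force": force on the tool from outside, world axes, zero at the start; "ft_torque": the same for the moment, N m; "grip_width": opening from 0.0 (shut) to 1.0 (fully open).
Only numpy, scipy, OpenCV 4.12 (cv2) and the standard library are available. Lean on these libraries where they do the work, as an engineer would, in place of code of your own. Each camera call takes 0.05 s, during which the arm holds its last target.

## Working session

There is one attempt and no reset: what is moved stays moved. The work goes in short steps, Python scripts to look and compute and a shell command to move; the robot and the scene stay as the last step left them, time stands still between calls to the robot, and variables do not carry over. Pictures are saved under pics/ and viewed, and the job is handed in when it is done.

```bash
mkdir -p pics
python3 - <<'E'
from cell import robot
import cv2
for n in("top","scene"):
    c=robot.get_calibration(n); print(n,c)
    f=robot.grab_frame(n); cv2.imwrite(f"pics/{n}0.png",f[:,:,::-1])
print(robot.get_state())
E
```

```text
top {'K': array([[480.38840251,   0.        , 279.27325781],
       [  0.        , 480.38840251, 207.57923626],
       [  0.        ,   0.        ,   1.        ]]), 'cam_to_world': array([[-1.21571634e-02,  9.93802815e-01, -1.10490577e-01,
         3.99218233e-01],
       [-9.99925760e-01, -1.19917740e-02,  2.16128866e-03,
        -1.09767072e-01],
       [ 8.22916731e-04,  1.10508649e-01,  9.93874822e-01,
         1.63733572e+00],
       [ 0.00000000e+00,  0.00000000e+00,  0.00000000e+00,
         1.00000000e+00]])}
scene {'K': array([[482.74981405,   0.        , 281.02854675],
       [  0.        , 482.74981405, 211.27731503],
       [  0.        ,   0.        ,   1.        ]]), 'cam_to_world': array([[ 0.44541544, -0.61197742,  0.65352025,  1.4181509 ],
       [ 0.89526752,  0.29623455, -0.33277794, -0.52279206],
       [ 0.01005731,  0.73329989,  0.67983095,  0.94293262],
       [ 0.        ,  0.        ,  0.        ,  1.        ]])}
{'clock': 0.1, 'joint_pos': array([59.19886704, 21.98840806,  2.51343991, 91.64242694, -1.02573934,
       66.53040392, -2.85777164]), 'qvel': array([-0.00035517, -0.08477421, -0.05208949, -0.08905353,  0.12536166,
        0.0524484 ,  0.09213897]), 'joint_torque': array([ 2.99929707e-03, -4.34733260e+01,  1.02953073e+00, -2.50456560e+01,
        1.09681970e-02,  5.43678922e-03,  1.68601491e-05]), 'position': array([ 0.27634249, -0.58737116,  0.22998143]), 'eef_rot': array([[ 4.25804935e-01, -9.04814250e-01, -1.15334397e-03],
       [-9.04811756e-01, -4.25806475e-01,  2.12887886e-03],
       [-2.41734126e-03,  1.37072058e-04, -9.99997069e-01]]), 'contact_force': array([-1.51176921, -0.1075908 , -0.79932073]), 'ft_torque': array([-0.00017646,  0.03397548, -0.02807009]), 'grip_width': 1.0004868155368905}
```

View pics/top0.png

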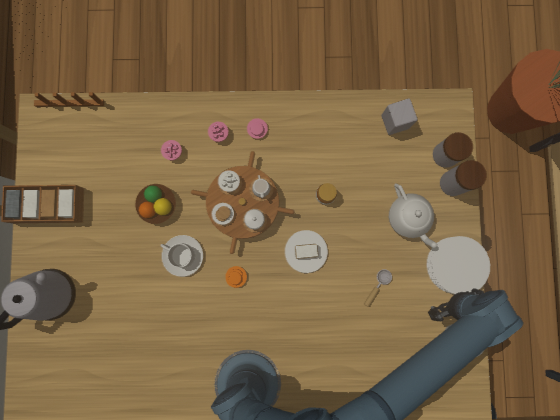

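View pics/scene0.png

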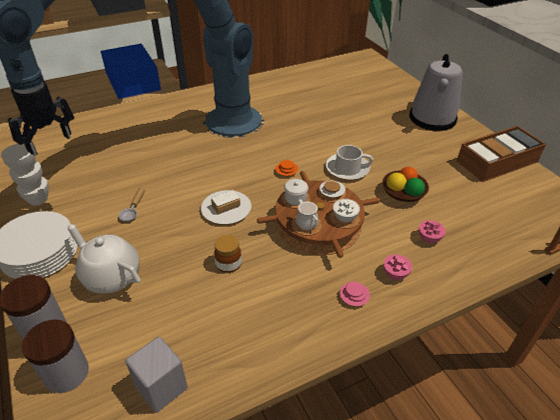

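Top view: the turntable hub is near (242,202). The sugar bowl looks to be at (229,182), biscuit dish (223,213), jam pot (255,219), jug (261,187), and the cup at (181,257). I'll zoom in to check and measure.

```bash
cat > h.py <<'E'
import numpy as np
from cell import robot
def pix2w(n,u,v,z,c=None):
    c=c or robot.get_calibration(n);K=c["K"];T=c["cam_to_world"]
    d=T[:3,:3]@np.array([(u-K[0,2])/K[0,0],-(v-K[1,2])/K[1,1],-1.])
    o=T[:3,3]; return o+d*(z-o[2])/d[2]
def w2pix(n,p,c=None):
    c=c or robot.get_calibration(n);K=c["K"];T=c["cam_to_world"]
    q=T[:3,:3].T@(np.asarray(p)-T[:3,3]); return np.array([K[0,2]+K[0,0]*q[0]/-q[2],K[1,2]-K[1,1]*q[1]/-q[2]])
E
python3 - <<'E'
import cv2
f=cv2.imread('pics/top0.png')
cv2.imwrite('pics/top0z.png',cv2.resize(f[145:285,130:310],None,fx=4.4,fy=4.4,interpolation=cv2.INTER_CUBIC)[:600,:800])
f=cv2.imread('pics/scene0.png')
cv2.imwrite('pics/scene0z.png',cv2.resize(f[135:275,250:430],None,fx=4.4,fy=4.4,interpolation=cv2.INTER_CUBIC)[:600,:800])
E
```

```text
(no output)
```

View pics/top0z.png

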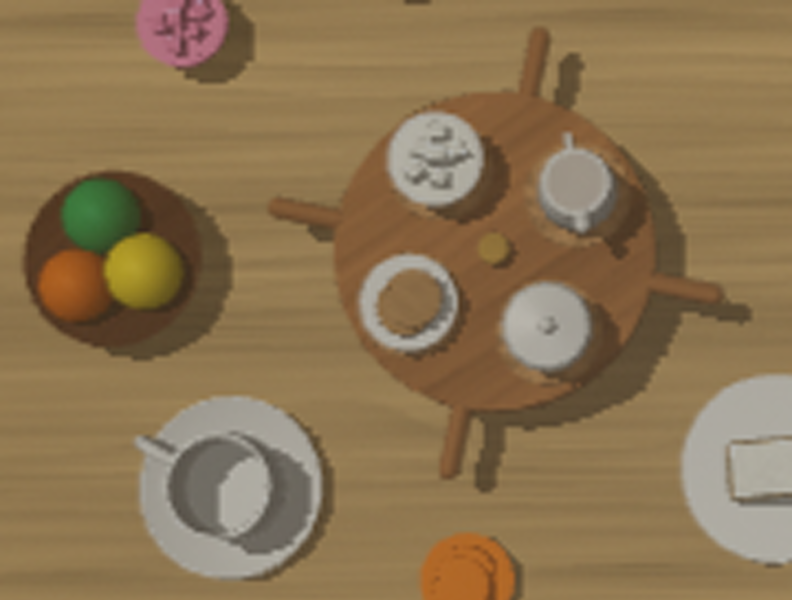

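View pics/scene0z.png

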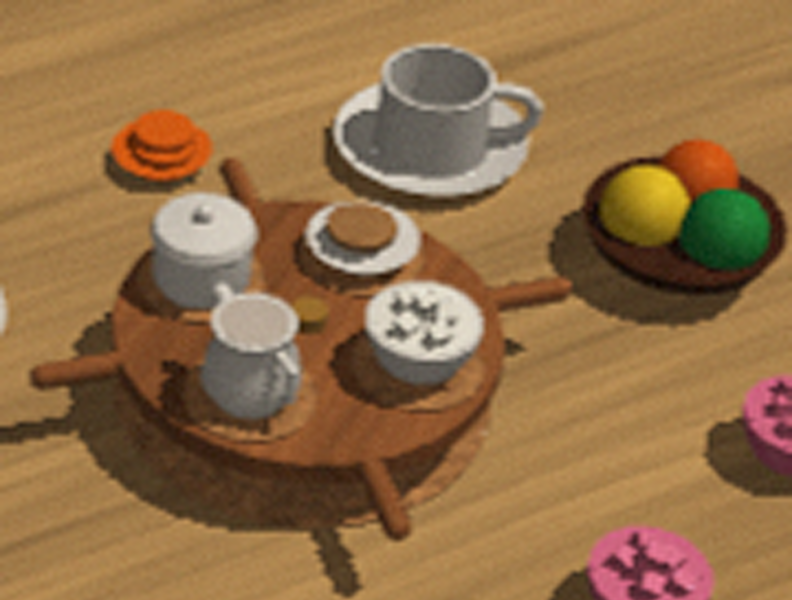

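Run:
```python
from h import *
import cv2
c=robot.get_calibration("top")
def P(x,y,z): return pix2w("top",(x+.5)/4.4-.5+130,(y+.5)/4.4-.5+145,z,c)
e=[P(*p,.05) for p in((540,32),(274,208),(716,293),(451,473))]
hub=P(494,249,.066); print("hub cap",hub)
print("spoke ends",np.round(e,4))
print("mid",(e[0]+e[3])/2,(e[1]+e[2])/2)
H=(sum(e)/4)
for p in e: d=p-H; print(np.hypot(*d[:2]),np.degrees(np.arctan2(d[1],d[0])))
s=P(436,160,.115);d=s-H;print("sugar",s,np.hypot(*d[:2]),np.degrees(np.arctan2(d[1],d[0])))
# saucer
f=cv2.imread('pics/top0.png');
hsv=cv2.cvtColor(f,cv2.COLOR_BGR2HSV)
m=((hsv[...,1]<60)).astype(np.uint8); m[:230]=0;m[280:]=0;m[:,:155]=0;m[:,210:]=0
k,l,st,cen=cv2.connectedComponentsWithStats(m); i=1+np.argmax(st[1:,4]); print(st[i],cen[i])
cn=max(cv2.findContours((l==i).astype(np.uint8),cv2.RETR_EXTERNAL,cv2.CHAIN_APPROX_NONE)[0],key=cv2.contourArea)
hull=cv2.convexHull(cn)
print(cv2.minEnclosingCircle(cn))
sc=P(231,487,.014);print("saucer",sc, P(218,486,.066))
(u,v),r=cv2.minEnclosingCircle(cn)
sc2=pix2w("top",u,v,.014,c);print(sc2)
for q in(sc,sc2,P(218,486,.066)):
  d=q-H;print(np.hypot(*d[:2]),np.degrees(np.arctan2(d[1],d[0])))
for n,p in dict(orange=(467,578,.02),cake=(775,468,.02),fruit=(113,260,.05)).items(): print(n,P(*p))
```

```text
hub cap [0.59653022 0.00976889 0.066     ]
spoke ends [[ 0.7655 -0.0248  0.05  ]
 [ 0.6319  0.1777  0.05  ]
 [ 0.563  -0.1565  0.05  ]
 [ 0.4301  0.0437  0.05  ]]
mid [0.59780775 0.00946224 0.05      ] [0.59746064 0.01059315 0.05      ]
0.17143283269477125 -11.72653266069508
0.17109837920675022 78.45526360653629
0.1700607595780908 -101.73557080779261
0.17086626721084366 168.62112147215143
sugar [0.65627384 0.0480898  0.115     ] 0.06990944620131516 32.98699253620847
[ 161  235   42   42 1373] [181.88565186 255.31682447]
((180.5039825439453, 254.66732788085938), 22.230649948120117)
saucer [0.42221352 0.21532562 0.014     ] [0.42233001 0.21453362 0.066     ]
[0.42438175 0.22075871 0.014     ]
0.2700363908514686 130.51285784024856
0.2728075722703156 129.42532401234644
0.2693589240167515 130.60345938054022
orange [0.35131356 0.0346206  0.02      ]
cake [ 0.43150799 -0.20029861  0.02      ]
fruit [0.59363065 0.29905683 0.05      ]
```

```bash
python3 -m jog '[[[-20,-26,0],[0,0,0],0],[[-24,-32,0],[0,0,0],0],[[-24,-32,0],[0,0,0],0],[[-24,-32,0],[0,0,0],0],[[-24,-32,0],[0,0,0],0],[[-24,-32,0],[0,0,0],0],[[-24,-32,0],[0,0,0],0],[[-24,-32,0],[0,0,0],0]]'
```

```text
clock: 0.9
position: [0.4194, -0.3076, 0.2241]
eef_rot: [[0.409, -0.912, -0.011], [-0.912, -0.41, 0.004], [-0.008, 0.008, -1.0]]
contact_force: [1.5, 1.4, -0.5]
grip_width: -0.0
```

```bash
python3 -m jog '[[[-28,-37,0],[0,0,0],0],[[-28,-37,0],[0,0,0],0],[[-28,-37,0],[0,0,0],0],[[-20,-26,0],[0,0,0],0],[[0,0,0],[0,0,-8],0],[[0,0,0],[0,0,-8],0],[[0,0,0],[0,0,-8],0],[[0,0,0],[0,0,-8],0]]'
```

```text
clock: 1.7
position: [0.5048, -0.1375, 0.2203]
eef_rot: [[0.85, -0.527, -0.015], [-0.527, -0.85, 0.009], [-0.018, 0.0, -1.0]]
contact_force: [0.3, -0.3, 0.6]
grip_width: -0.003
```

```bash
cat > pol.py <<'E'
from h import *
H=np.array([.5973,.010])
s=robot.get_state();p=s["position"];R=s["eef_rot"]
d=p[:2]-H
print("r",np.hypot(*d),"phi",np.degrees(np.arctan2(d[1],d[0]))%360,"z",p[2],"xdir",np.degrees(np.arctan2(R[1,0],R[0,0])),"tilt z",R[:,2],"F",s["contact_force"])
import sys
if len(sys.argv)>2:
    r,phi,z=map(float,sys.argv[1:4]); t=np.array([H[0]+r*np.cos(np.radians(phi)),H[1]+r*np.sin(np.radians(phi)),z])
    print("shift mm",1000*R.T@(t-p),"wz",-((phi+90-np.degrees(np.arctan2(R[1,0],R[0,0]))+180)%360-180))
E
python3 pol.py .155 240 .15
```

```text
r 0.17410562611806768 phi 237.91374291939184 z 0.2203272083313439 xdir -31.793206767235855 tilt z [-0.01518456  0.00894967 -0.99984465] F [ 0.25479942 -0.30606844  0.6286963 ]
shift mm [  6.97916321 -19.20686601  70.20758049] wz -1.7932067672359153
```

```bash
python3 -m jog '[[[7,-19,0],[0,1,-1.8],0],[[0,0,25],[0,0,0],0],[[0,0,30],[0,0,0],0],[[0,0,20],[0,0,0],0],[[0,0,0],[0,0,0],0]]'; python3 pol.py .155 240 .046
```

```text
clock: 2.2
position: [0.5263, -0.1195, 0.1432]
eef_rot: [[0.864, -0.503, 0.007], [-0.503, -0.865, 0.001], [0.006, -0.004, -1.0]]
contact_force: [-0.6, 0.4, -0.1]
grip_width: -0.002
r 0.1476803517595788 phi 241.27475448523842 z 0.14320501807795488 xdir -30.174671744587098 tilt z [ 7.48022407e-03  7.51777731e-04 -9.99971740e-01] F [-0.63994044  0.38088667 -0.05425798]
shift mm [-3.85478128  7.79466253 97.14992055] wz -0.17467174458715817
```

```bash
python3 -m jog '[[[-4,8,0],[0,-0.4,0],0],[[0,0,20],[0,0,0],0],[[0,0,20],[0,0,0],0],[[0,0,0],[0,0,0],0]]'; python3 pol.py .157 240 .046;  python3 - <<'E'
from h import *
import cv2
f=robot.grab_frame("scene");cv2.imwrite('pics/scene1z.png',cv2.resize(f[95:275,200:430,::-1],None,fx=3.3,fy=3.3,interpolation=cv2.INTER_CUBIC))
f=robot.grab_frame("top");cv2.imwrite('pics/top1z.png',cv2.resize(f[145:285,180:360,::-1],None,fx=4.4,fy=4.4,interpolation=cv2.INTER_CUBIC)[:600,:800])
E
```

```text
clock: 2.6
position: [0.5224, -0.1238, 0.1064]
eef_rot: [[0.863, -0.504, 0.008], [-0.504, -0.863, 0.003], [0.005, -0.007, -1.0]]
contact_force: [0.0, -0.3, 0.5]
grip_width: -0.0
r 0.15336316158970068 phi 240.7491662988529 z 0.10639593539261583 xdir -30.297424766956244 tilt z [ 0.00798527  0.00335819 -0.99996248] F [ 0.04854984 -0.30801639  0.54412636]
shift mm [-2.30032375  4.07856602 60.35798118] wz -0.29742476695628284
```

View pics/scene1z.png

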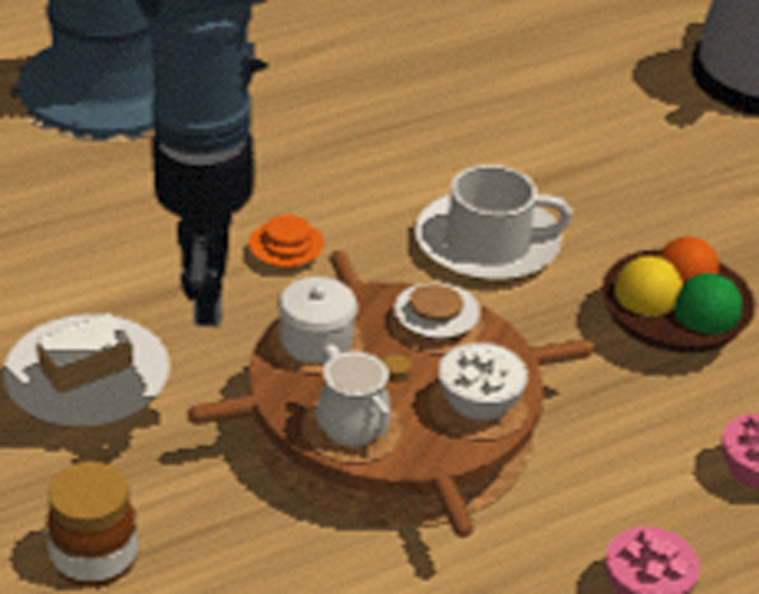

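View pics/top1z.png

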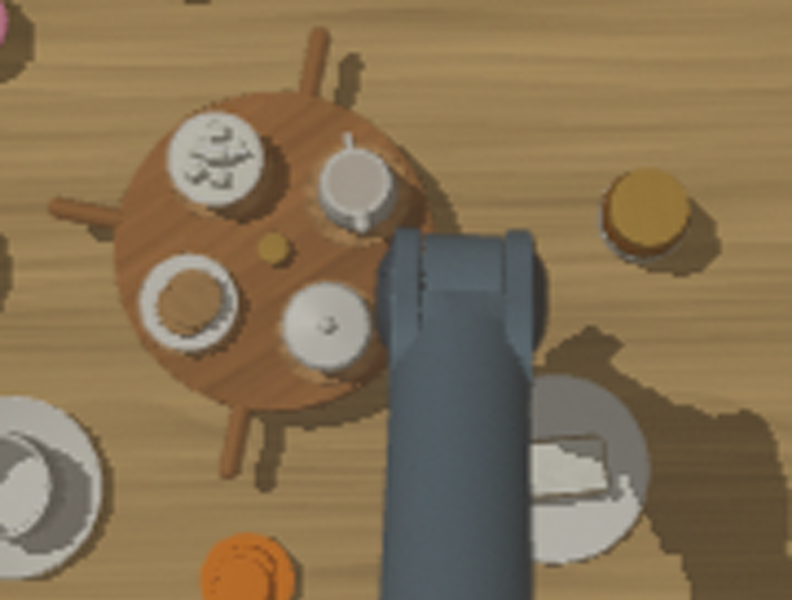

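The fingertip hangs free at (208,320) between the cake plate and spoke 2, whose bar runs about (190,410)–(255,405). I'll descend.

```bash
python3 -m jog '[[[-2,4,10],[0,-0.5,0],0],[[0,0,22],[0,0,0],0],[[0,0,22],[0,0,0],0],[[0,0,8],[0,0,0],0],[[0,0,0],[0,0,0],0]]'; python3 pol.py .157 246 .042
```

```text
clock: 3.2
position: [0.5268, -0.1292, 0.051]
eef_rot: [[0.862, -0.506, 0.017], [-0.507, -0.862, 0.003], [0.013, -0.011, -1.0]]
contact_force: [0.3, 0.5, 0.7]
grip_width: 0.003
r 0.15601178846853536 phi 243.12097215415673 z 0.05096677320766315 xdir -30.43887685042151 tilt z [ 0.01686876  0.00314918 -0.99985275] F [0.33766423 0.50111796 0.67319027]
shift mm [7.8027609  0.40099502 9.06463163] wz -6.438876850421593
```

```bash
python3 -m jog '[[[4,0,9],[0,-0.8,-3],0],[[4,0,0],[0,0,-3],0],[[4,0,0],[0,0,-2],0],[[4,0,0],[0,0,-1.5],0],[[4,0,0],[0,0,-1.5],0],[[5,0,0],[0,0,-1.8],0]]'; python3 pol.py .157 260 .042
```

```text
clock: 3.8
position: [0.5523, -0.1406, 0.0469]
eef_rot: [[0.956, -0.294, 0.008], [-0.294, -0.956, 0.008], [0.005, -0.01, -1.0]]
contact_force: [-1.0, -1.1, -0.6]
grip_width: -0.0
r 0.15718784495367663 phi 253.37720040825837 z 0.04688883443898895 xdir -17.11018739431974 tilt z [ 0.0075348   0.00816984 -0.99993824] F [-0.99326153 -1.06838131 -0.59000549]
shift mm [18.07236246 -1.33954587  4.98928103] wz -7.110187394319723
```

```bash
python3 -m jog '[[[6,0,3],[0,-0.3,-2],0],[[7,0,1],[0,0,-2.5],0],[[7,0,1],[0,0,-2.5],0],[[7,0,0],[0,0,-2.5],0],[[7,0,0],[0,0,-2.5],0],[[7,0,0],[0,0,-2.5],0],[[7,0,0],[0,0,-2.5],0],[[7,0,0],[0,0,-2.5],0]]'; python3 pol.py .157 285 .042
```

```text
clock: 4.6
position: [0.6062, -0.1488, 0.0451]
eef_rot: [[0.998, 0.06, -0.005], [0.06, -0.998, 0.009], [-0.004, -0.009, -1.0]]
contact_force: [-1.6, 0.2, 0.5]
grip_width: -0.002
r 0.1590441713522087 phi 273.1915749864383 z 0.04506921537817357 xdir 3.425610835269876 tilt z [-0.00467041  0.00921841 -0.9999466 ] F [-1.59720495  0.24207508  0.52056074]
shift mm [32.1624783  -5.20735341  2.9865117 ] wz -11.574389164730064
```

Run:
```python
from h import *
import cv2
f=robot.grab_frame("scene");cv2.imwrite('pics/scene2z.png',cv2.resize(f[95:275,200:430,::-1],None,fx=3.3,fy=3.3,interpolation=cv2.INTER_CUBIC))
```

```text
(no output)
```

View pics/scene2z.png

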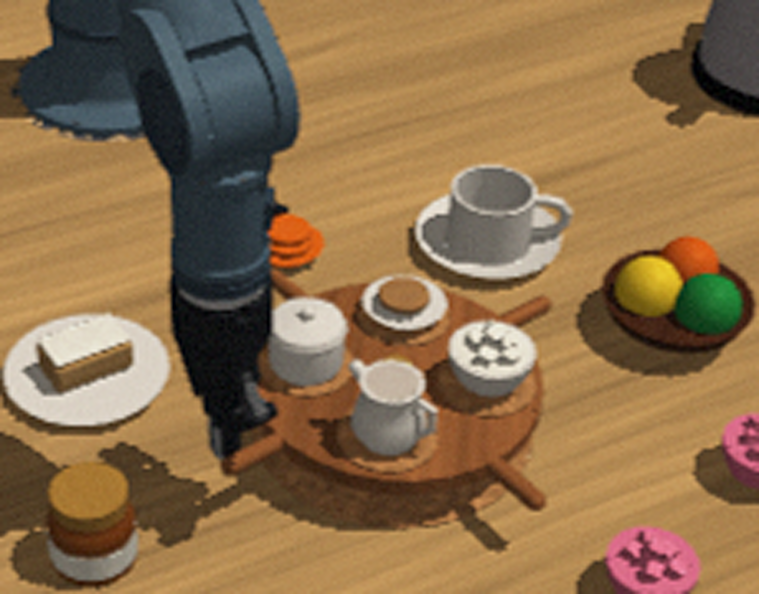

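The tray turns: spoke 2 is now at (232,462) against the finger, with all pots upright. Continuing the arc.

```bash
python3 -m jog '[[[7,-1,1],[0,0,-2.2],0],[[8,-1,1],[0,0,-2.7],0],[[8,-1,0],[0,0,-3],0],[[8,-1,0],[0,0,-3],0],[[8,-1,0],[0,0,-3],0],[[8,0,0],[0,0,-3],0],[[8,0,0],[0,0,-3],0],[[8,0,0],[0,0,-3],0]]'; python3 pol.py .157 310 .042
```

```text
clock: 5.45
position: [0.6654, -0.135, 0.0451]
eef_rot: [[0.892, 0.452, -0.011], [0.452, -0.892, 0.003], [-0.009, -0.007, -1.0]]
contact_force: [-1.6, 0.4, 0.0]
grip_width: 0.0
r 0.16015009903648741 phi 295.1518798931687 z 0.045139102826133266 xdir 26.849271616250473 tilt z [-0.0110647   0.00253137 -0.99993558] F [-1.62784476  0.39216246  0.02867003]
shift mm [40.48925193 -7.17676273  2.83793211] wz -13.150728383749538
```

```bash
python3 -m jog '[[[8,-2,1],[0,0.3,-2.5],0],[[8,-2,1],[0,0,-2.5],0],[[8,-1.5,0],[0,0,-2.7],0],[[8,-1.5,0],[0,0,-2.8],0],[[8,-1,0],[0,0,-2.8],0],[[8,-1,0],[0,0,-2.8],0],[[8,-1,0],[0,0,-2.8],0],[[8,-1,0],[0,0,-2.8],0]]'; python3 pol.py .157 345 .042
```

```text
clock: 6.25
position: [0.7115, -0.1003, 0.0454]
eef_rot: [[0.659, 0.752, -0.008], [0.752, -0.659, -0.01], [-0.013, 0.001, -1.0]]
contact_force: [0.4, -0.9, 0.8]
grip_width: -0.005
r 0.15877870664626154 phi 316.0025765783305 z 0.0453739006203745 xdir 48.76439911301292 tilt z [-0.00752392 -0.01016397 -0.99992004] F [ 0.37008484 -0.94727208  0.7801577 ]
shift mm [ 77.09096629 -17.77030565   2.38402   ] wz -26.235600886987072
```

```bash
python3 -m jog '[[[8,-1.5,1],[0,0.4,-2],0],[[8,-1.5,1],[0,0,-2.3],0],[[8,-1.5,0],[0,0,-2.3],0],[[8,-1.5,0],[0,0,-2.3],0],[[8,-1,0],[0,0,-2.3],0],[[8,-1,0],[0,0,-2.3],0],[[7,-1,0],[0,0,-2.3],0],[[5,-1,0],[0,0,-2],0]]'; python3 pol.py .157 347 .042;python3 - <<'E'
from h import *
import cv2
f=robot.grab_frame("top");cv2.imwrite('pics/top3.png',f[:,:,::-1]);cv2.imwrite('pics/top3z.png',cv2.resize(f[145:285,130:310,::-1],None,fx=4.4,fy=4.4,interpolation=cv2.INTER_CUBIC)[:600,:800])
f=robot.grab_frame("scene");cv2.imwrite('pics/scene3z.png',cv2.resize(f[95:275,200:430,::-1],None,fx=3.3,fy=3.3,interpolation=cv2.INTER_CUBIC))
E
```

```text
clock: 7.05
position: [0.7408, -0.0447, 0.0449]
eef_rot: [[0.379, 0.925, 0.003], [0.925, -0.379, -0.009], [-0.007, 0.006, -1.0]]
contact_force: [0.9, -1.1, 1.1]
grip_width: -0.005
r 0.15358909612724292 phi 339.12379467611737 z 0.04489650792976636 xdir 67.7141018654828 tilt z [ 0.00286565 -0.00901031 -0.9999553 ] F [ 0.88532042 -1.08402171  1.0517703 ]
shift mm [21.57560934  1.38332169  2.74858792] wz -9.285898134517197
```

View pics/top3z.png

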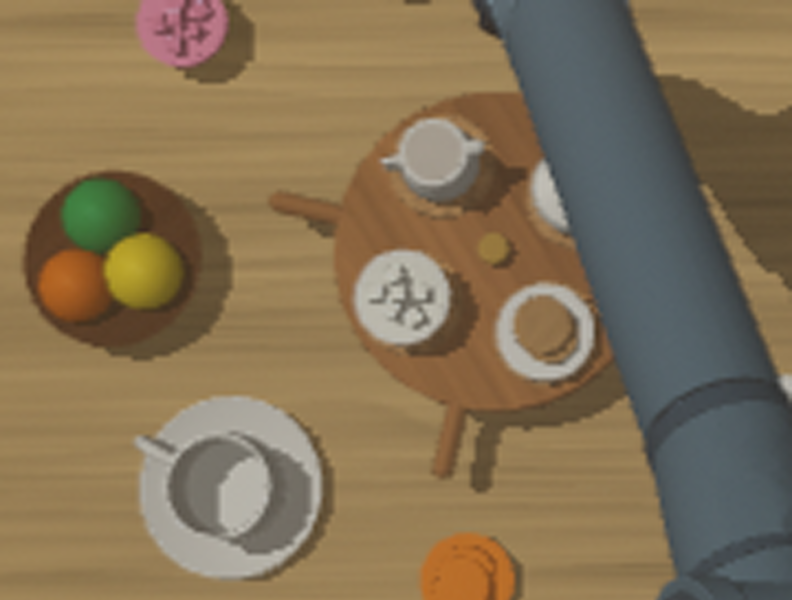

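View pics/scene3z.png

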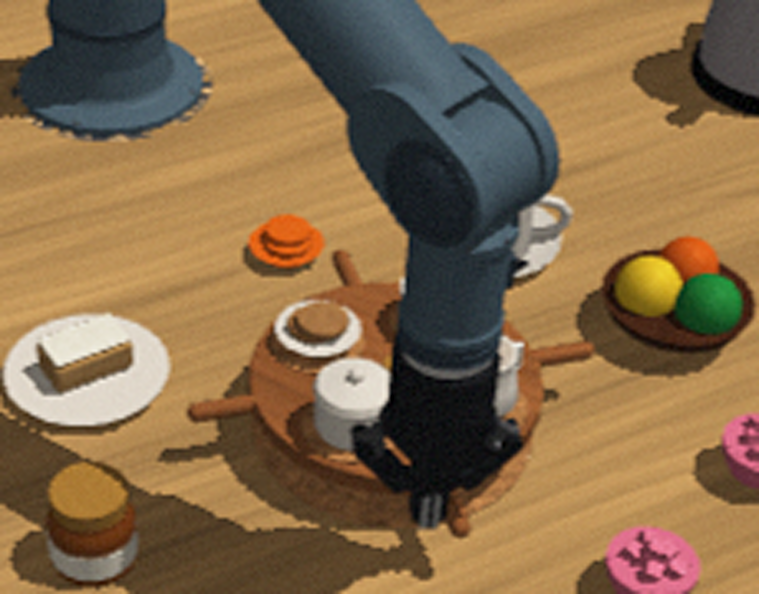

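Run:
```python
from h import *
c=robot.get_calibration("top")
def P(x,y,z): return pix2w("top",(x+.5)/4.4-.5+130,(y+.5)/4.4-.5+145,z,c)
H=np.array([.5975,.010,0])
for x,y,n in((274,202,90),(442,473,180)):
  d=P(x,y,.05)-H;print(np.hypot(*d[:2]),np.degrees(np.arctan2(d[1],d[0]))-n)
d=P(402,298,.115)-H;print(np.hypot(*d[:2]),np.degrees(np.arctan2(d[1],d[0])))
```

```text
0.17217007153215208 -13.083069747914479
0.17211691790688038 -13.598768485690726
0.07553922789934792 123.83276313278921
```

```bash
python3 -m jog '[[[5,0,0],[0,0,-1.8],0],[[5,0,0],[0,0,-1.8],0],[[4,0,0],[0,0,-1.5],0],[[3,0,0],[0,0,-1],0],[[2,0,0],[0,0,0],0],[[0,0,0],[0,0,0],0]]'; python3 pol.py .155 348 .045;python3 - <<'E'
from h import *
import cv2
c=robot.get_calibration("top")
fs=[robot.grab_frame("top").astype(float) for _ in range(4)]
f=np.mean(fs,0).astype(np.uint8);cv2.imwrite('pics/top4.png',f[:,:,::-1]);
# left spoke and near spoke zooms + sugar, cup
cv2.imwrite('pics/top4z.png',cv2.resize(f[170:275,155:275,::-1],None,fx=6,fy=6,interpolation=cv2.INTER_CUBIC)[:600,:800])
E
```

```text
clock: 7.75
position: [0.7458, -0.0242, 0.0443]
eef_rot: [[0.27, 0.963, -0.001], [0.963, -0.27, -0.008], [-0.008, 0.001, -1.0]]
contact_force: [-0.2, -0.3, 0.7]
grip_width: -0.0
r 0.1524093408951895 phi 347.0439687153885 z 0.04432265102960173 xdir 74.312777233084 tilt z [-9.00580532e-04 -7.96761980e-03 -9.99967852e-01] F [-0.15860254 -0.30908826  0.73044836]
shift mm [ 2.70022765  2.4438286  -0.69559606] wz -3.6872227669159656
```

View pics/top4z.png

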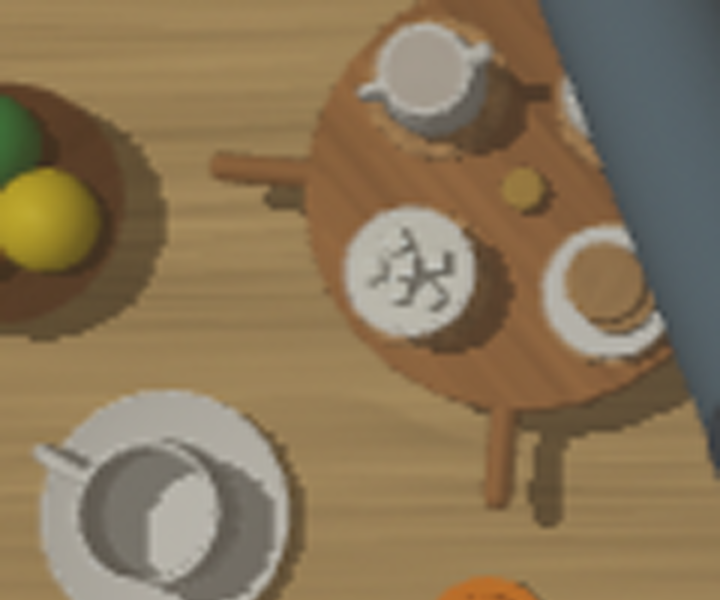

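```bash
cat > fit.py <<'E'
from h import *
import cv2,sys
from scipy.optimize import least_squares
c=robot.get_calibration("top")
def circ(f,box,thr,z,R,excl=None):
    u0,v0,u1,v1=box; S=8
    g=cv2.resize(f[v0:v1,u0:u1],None,fx=S,fy=S,interpolation=cv2.INTER_CUBIC)
    hsv=cv2.cvtColor(g,cv2.COLOR_BGR2HSV); m=(hsv[...,1]<thr).astype(np.uint8)
    cn=max(cv2.findContours(m,cv2.RETR_EXTERNAL,cv2.CHAIN_APPROX_NONE)[0],key=cv2.contourArea)[:,0]
    W=np.array([pix2w("top",(x+.5)/S-.5+u0,(y+.5)/S-.5+v0,z,c)[:2] for x,y in cn[::3]])
    r=least_squares(lambda p:np.hypot(W[:,0]-p[0],W[:,1]-p[1])-p[2],[*W.mean(0),R],loss='soft_l1',f_scale=.0008)
    return r.x
f0=cv2.imread('pics/top0.png'); f=cv2.imread(sys.argv[1])
print("saucer",circ(f0,(152,225,212,285),70,.014,.07), circ(f,(152,225,212,285),70,.014,.07))
for z in(.096,):
  print("sugar0",circ(f0,(214,166,243,197),70,z,.035)) 
sb=[int(a) for a in sys.argv[2:6]]
print("sugar",circ(f,sb,70,.096,.035))
E
python3 fit.py pics/top4.png 208 200 236 230
python3 - <<'E'
from h import *
c=robot.get_calibration("top")
def P(x,y,z): return pix2w("top",(x+.5)/6-.5+155,(y+.5)/6-.5+170,z,c)
H=np.array([.5973,.010,0])
for nm,x,y,z,n in(("s",216,163.5,.05,90),("s",495.5,503,.05,180),("sugar",411,272.5,.096,0),("cup rim",149,514,.066,0),("saucer",165,514,.014,0),("cap",524,189,.066,0)):
  p=P(x,y,z);d=p-H;print(nm,p,np.hypot(*d[:2]),np.degrees(np.arctan2(d[1],d[0]))-n)
E
```

```text
saucer [0.42214295 0.2159319  0.07001976] [0.42214538 0.21595407 0.07009035]
sugar0 [0.66054454 0.05076016 0.03516412]
sugar [0.54920012 0.06887018 0.03521639]
s [0.61527866 0.18187362 0.05      ] 0.17281138211325628 -5.971648447740861
s [0.42565569 0.02712512 0.05      ] 0.17249648620712735 -5.697601876954025
sugar [0.54869699 0.06822955 0.096     ] 0.0758480971859514 129.85105875241132
cup rim [0.42173078 0.2136891  0.066     ] 0.26891225785653244 130.75959852359532
saucer [0.42236688 0.21542904 0.014     ] 0.2698197268014624 130.41605897121013
cap [0.59693158 0.0096676  0.066     ] 0.0004962100481892763 -137.9421481263149
```

```bash
python3 -m jog '[[[2,0,0],[0,0,-0.7],0],[[2,0,0],[0,0,-0.7],0],[[1,0,0],[0,0,0],0],[[0,0,0],[0,0,0],0]]'; python3 pol.py .155 348 .045;cat > snap.py <<'E'
from h import *
import cv2,sys
n=sys.argv[1]
f=np.mean([robot.grab_frame("top").astype(float) for _ in range(4)],0).astype(np.uint8);cv2.imwrite(f'pics/{n}.png',f[:,:,::-1]);
cv2.imwrite(f'pics/{n}z.png',cv2.resize(f[170:275,155:275,::-1],None,fx=6,fy=6,interpolation=cv2.INTER_CUBIC)[:600,:800])
E
python3 snap.py top5;python3 fit.py pics/top5.png 208 200 236 230
```

```text
clock: 8.35
position: [0.7465, -0.0211, 0.0438]
eef_rot: [[0.246, 0.969, -0.003], [0.969, -0.246, -0.01], [-0.01, -0.0, -1.0]]
contact_force: [-0.3, -0.3, 0.6]
grip_width: 0.001
r 0.15244328427682888 phi 348.2154277974687 z 0.04384171027568819 xdir 75.73689633026812 tilt z [-0.00259791 -0.01000417 -0.99994658] F [-0.29421817 -0.26765133  0.59851514]
shift mm [-0.48367051  2.57837076 -1.15348898] wz -2.2631036697318905
saucer [0.42214295 0.2159319  0.07001976] [0.42213968 0.21594549 0.07009119]
sugar0 [0.66054454 0.05076016 0.03516412]
sugar [0.54803981 0.0678621  0.03516201]
```

View pics/top5z.png

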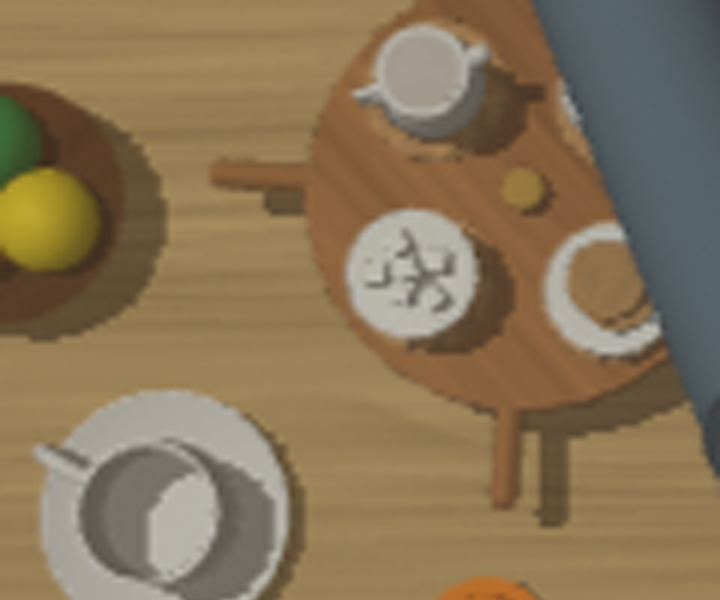

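Bowl bearing is now about 130.4° against 130.4° for the cup. I'll back off, lift clear, then measure all four spokes.

```bash
python3 -m jog '[[[-5,1,0],[0,0,0],0],[[-8,2,0],[0,0,0],0],[[-8,2,0],[0,0,0],0],[[0,0,-10],[0,0,0],0],[[0,0,-30],[0,0,0],0],[[0,0,-40],[0,0,0],0],[[0,0,-40],[0,0,0],0],[[0,0,-40],[0,0,0],0]]'; python3 pol.py
```

```text
clock: 9.35
position: [0.7412, -0.0458, 0.2003]
eef_rot: [[0.248, 0.969, -0.02], [0.969, -0.248, -0.008], [-0.013, -0.017, -1.0]]
contact_force: [-0.1, -0.7, -0.2]
grip_width: -0.0
r 0.15436615077169627 phi 338.82796120173657 z 0.20028095016754463 xdir 75.62784104902565 tilt z [-0.01967042 -0.00846148 -0.99977071] F [-0.06545649 -0.67975254 -0.18323054]
```

```bash
python3 -m jog '[[[-25,0,-5],[0,0,0],0],[[-40,0,-5],[0,0,0],0],[[-40,0,-5],[0,0,0],0],[[-40,0,-5],[0,0,0],0],[[-40,0,-5],[0,0,0],0],[[-40,0,-5],[0,0,0],0],[[-40,0,0],[0,0,0],0],[[-20,0,0],[0,0,0],0]]'; python3 snap.py top6;python3 fit.py pics/top6.png 208 200 236 230
python3 - <<'E'
import cv2
f=cv2.imread('pics/top6.png')
cv2.imwrite('pics/top6y.png',cv2.resize(f[145:285,130:310],None,fx=4.4,fy=4.4,interpolation=cv2.INTER_CUBIC)[:600,:800])
E
```

```text
clock: 10.15
position: [0.6781, -0.3214, 0.2542]
eef_rot: [[0.235, 0.972, 0.01], [0.972, -0.235, -0.005], [-0.002, 0.011, -1.0]]
contact_force: [0.4, -1.2, -0.1]
grip_width: 0.002
saucer [0.42214295 0.2159319  0.07001976] [0.42216355 0.21592981 0.07006041]
sugar0 [0.66054454 0.05076016 0.03516412]
sugar [0.54805691 0.06787286 0.03512875]
```

View pics/top6y.png

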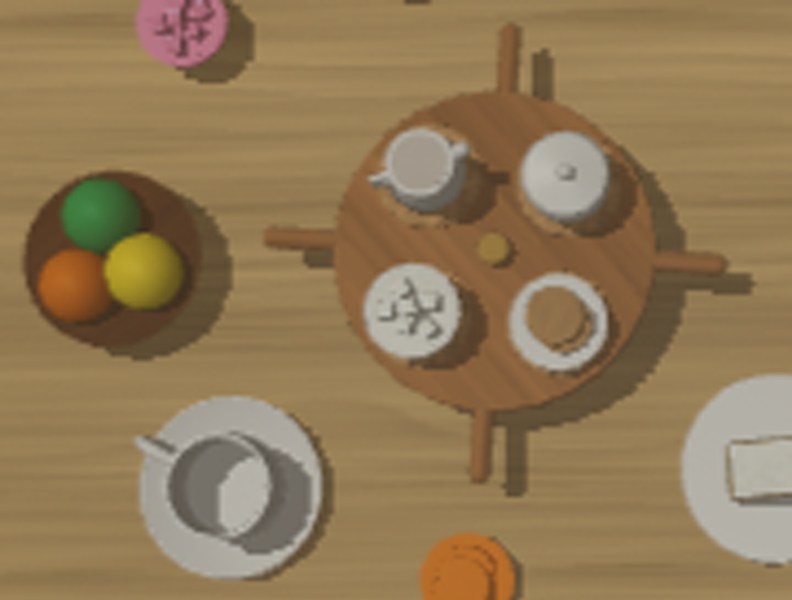

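Run:
```python
from h import *
c=robot.get_calibration("top")
def P(x,y,z): return pix2w("top",(x+.5)/4.4-.5+130,(y+.5)/4.4-.5+145,z,c)
def show(e):
  e=[P(*p,.05) for p in e]; A=lambda a,b:np.degrees(np.arctan2((a-b)[1],(a-b)[0]))
  print("pair offs",A(e[0],e[3]),A(e[1],e[2])-90,"mid",(e[0]+e[3])/2,(e[1]+e[2])/2)
show(((540,32),(274,208),(716,293),(451,473)))
show(((511,26),(267,237),(722,265),(479,479)))
for H in((.5973,.010),(.5965,.0097),(.5978,.0103)):
  print(H,[np.degrees(np.arctan2(y-H[1],x-H[0])) for x,y in((.54806,.06787),(.42215,.21593),(.4219,.2145))])
```

```text
pair offs -11.552993309659321 -11.63986339336904 mid [0.59780775 0.00946224 0.05      ] [0.59746064 0.01059315 0.05      ]
pair offs -4.219501640418025 -4.237056931710768 mid [0.59792114 0.01008721 0.05      ] [0.59701824 0.01072477 0.05      ]
(0.5973, 0.01) [np.float64(130.3935510191493), np.float64(130.38221908448028), np.float64(130.6197481342857)]
(0.5965, 0.0097) [np.float64(129.78521976248655), np.float64(130.2116899936929), np.float64(130.44888804622022)]
(0.5978, 0.0103) [np.float64(130.8267419958913), np.float64(130.50409015987603), np.float64(130.7419512583809)]
```

Spokes put the sugar at 130.8° and the bowl fit at 130.4°, against the cup's 130.4–130.6°. One last look at the whole scene before I hand in.

Run:
```python
from h import *
import cv2
f=robot.grab_frame("scene");cv2.imwrite('pics/scene7.png',f[:,:,::-1])
a=cv2.imread('pics/top6.png');b=robot.grab_frame("top")[:,:,::-1]
d=np.abs(a.astype(int)-b).sum(2)[140:285,130:310];print("top change since",(d>60).sum())
```

```text
top change since 0
```

View pics/scene7.png

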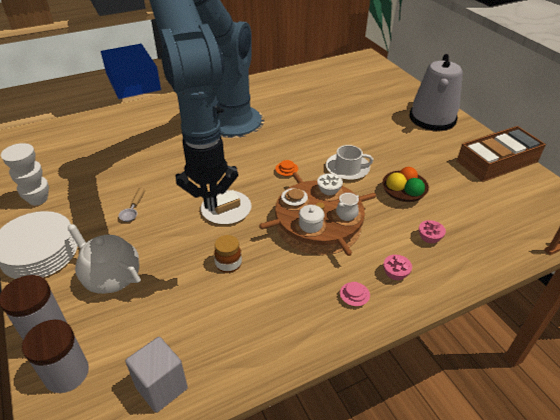

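The sugar bowl at (329,184) points at the cup at (349,160). All four pots are upright, nothing else has moved, and the gripper is clear in the air at about (207,200).

```bash
python3 -c "
from cell import robot
print(robot.get_state()['clock'],robot.finish_job())"
```

```text
the job is handed in; nothing more can be done
10.45 None
```

The sugar bowl now points at the teacup. I turned the tray about 97° counter-clockwise by pushing spoke 2 with the closed fingertip, then backed off, lifted clear and handed in at 10.45 s.

**Aim:** the last top picture gives the sugar bearing as 130.4° from the bowl and 130.8° from the spokes. The cup's bearing is 130.4° from its saucer and about 130.6° from its rim. So the remaining error is roughly 0.4° or less. The two sugar readings differ by 0.4°, because the hub position is only known to about 1 mm.

**Scene:** two top pictures taken after the release showed no change in the tray area, so the tray was at rest. In the last pictures the four pots are upright on their discs. The saucer measures in the same place as at the start, and I saw nothing else moved. The wrist force readings I took between moves stayed under 3 N.

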